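# Load a gift box into the wrapping jig behind its gravity catch

### The job

Load the thicker of the two kraft gift boxes, right way up and long side along the lane, into the wrapping jig on the counter: raise the jig's hanging catch with the box's own front edge, never with the gripper or arm, then push the box in gently against the sprung pad, without crushing it when the pad comes up solid, until the catch drops fully down behind it and holds it there. Leave the flat box, the tumbler and the ribbon spool where they stand, and let go.

Things in the scene. Friction and masses are not known exactly. Their poses are not given: they have to be found in the camera images.
- box: The gift box to load: rigid, kraft brown, with a thin darker band round it, 90 mm long (its x) by 60 mm wide (its y) by 40 mm high (z), 0.15 to 0.3 kg. Origin: centre of its underside, z up. Either end may go in first. It starts flat on the counter.
- jig: Wrapping jig, fixed: plywood base, level grey bed 45 mm above the counter. Origin on the counter, on the lane's centre line, directly under the inner (far) face of the catch's tongue when down; x points along the lane INTO the jig, y across it to the left, z up. The bed is 90 mm wide (base 100) and runs from x = 6 mm, its front a plain 45 mm step, to 190 mm.
- mouth (a point): Middle of the bed's front edge, on the bed (jig x = 6, z = 45 mm). Aluminium side walls 36 mm high, 66 mm apart inside, run from jig x = 16 to 112 mm, with flared lead-ins from x = 7 mm (75 mm apart). The box fits between the walls but fingers beside it do not, so the last of the push must come from behind the box.
- home (a point): Where the loaded box's origin belongs: on the bed, jig x = 45 mm (42 to 51 is good), y = 0, z = 45 mm; the box's rear end is then at jig x = 0, touching or just beyond the tongue's inner face. Axes as the jig's.
- catch (a joint): Steel gravity catch, rad: 0 = fully down, grows as raised (to 0.7). Pivot at jig x = 160 mm, 15 mm above the bed; a 14 mm wide, 8 mm thick arm runs over the lane's centre line (underside 44 mm above the bed) to the tongue in the mouth. Swings freely, about 0.7 N at the tongue, falls by itself. Riding on top of a box on the bed it reads about 0.11.
- tongue (a point): Lower end of the catch's hanging tongue, at its inner face (jig x 0, z 67 mm when down; moves with it). The tongue is 14 mm wide, 8 mm thick (jig x -8 to 0), square-faced: pushed from the front it jams, so raise it from below. It hangs 6 mm in front of the bed, so a box held low fits with its top edge under it. To drop, it needs the space behind the box's middle free: push beside it.
- pad (a joint): Travel (m) of the black sprung pad at the lane's far end: 0 = free, grows as pushed in, to 0.012, where it comes up solid. Spring 600 N/m. Free, its face stands at jig x = 82 mm; the loaded box keeps it in by about 8 mm (5 N); it must go in about 9 mm or more for the tongue to drop behind the box. A steady push of 12 to 20 N from behind does it; over 45 N on the pad crushes the box. When let go it presses the box back against the tongue.
- flat_box: Bystander: flatter, larger kraft box, 115 x 85 x 28 mm, origin at the centre of its underside. Leave it alone.
- tumbler: Bystander: dull green drinking tumbler, 78 mm across, 160 mm tall, origin at the centre of its underside. Leave it alone.
- spool: Bystander: empty brown ribbon spool standing on end, 68 mm across, 36 mm tall, origin at the centre of its underside. Leave it alone.
Not all that is in view belongs to the job. What is shaped like the box but purple or yellow is not meant.

How it is judged (in metres and radians):
On the way:
1. the catch is raised (over 0.08 rad) by the box, which touches it while the box is still mostly in front of the jig (value of joint catch above 0.08 rad and contact force between box and catch above 0.1 N and x of box in the frame of jig below -0.015 m), for 0.1 s.
At the end, for the whole second after the job is handed in: The box stands right way up on the bed (tilt under 0.06 rad, height within 4 mm), along the lane (within 0.1 rad and 6 mm of its centre line) with its rear end just inside the tongue (origin 42 to 51 mm along the jig's x), the catch fully down (under 0.025 rad), the box at rest (x of box in the frame of jig between 0.042 and 0.051 m and y of box in the frame of jig between -0.006 and 0.006 m and z of box in the frame of jig between 0.041 and 0.049 m and angle between the x axis of box and the x axis of jig, either way round below 0.1 rad and angle between box's own z axis and vertical below 0.06 rad and value of joint catch below 0.025 rad and linear speed of box below 0.02 m/s); the robot touches nothing.
It fails at once if the box is crushed against the pad (over 45 N) (contact force between box and pad above 45 N).
It fails at once if the gripper or arm pushes on the catch (over 2 N) (contact force between catch and the fingers above 2 N or contact force between catch and the arm above 2 N).
It fails at once if the flat box is moved over 20 mm or tipped (distance of flat_box from where it was at the start of the episode above 0.02 m or angle between flat_box's own z axis and vertical above 0.3 rad).
It fails at once if the tumbler is moved over 20 mm or tipped (distance of tumbler from where it was at the start of the episode above 0.02 m or angle between tumbler's own z axis and vertical above 0.3 rad).
It fails at once if the spool is moved over 20 mm or tipped (distance of spool from where it was at the start of the episode above 0.02 m or angle between spool's own z axis and vertical above 0.3 rad).
It also fails if it takes over 58 s, if anything falls off the work surface, if the arm or the gripper's body presses on something with over 40 N, if the wrist force passes 120 N, or if a joint passes its speed limit or range.

### The arm

A 6-joint arm with a two-finger parallel gripper is mounted at the origin on the work surface. World frame = base frame: x ahead of the robot, y to its left, z up, the work surface at z = 0. Lengths are in m, angles in degrees, forces in N, time in s.
With the tool pointing down it reaches from about 0.375 to 0.75 m from the base axis. Payload 9 kg.
Tool frame: the origin (TCP) lies where the fingers leave the gripper's body, on its centre line; the fingertips stand 73 mm ahead of it and the grasp point (between the pads) lies 54 mm ahead of it (robot.tip_reach is the distance from the TCP to the fingertips, in m); z points along the fingers, y is the line along which they close (so a half turn about z gives the same grasp; the last joint's range is limited). The gripper opens to 85 mm and grips with 20 to 120 N. Pads are 22 mm wide; open, the fingers measure 114 mm over their backs; the gripper's body (76 mm by 85 mm) begins 54 mm behind the grasp point. The pads swing forward as they close: fully open they stand 13 mm farther back than shut.
Start: joints at [58.001, 5.964, 5.575, 89.605, 0, 77.527], TCP at [0.201, 0.566, 0.304] pointing down, gripper open.
Joint ranges: [-171.21, 171.21], [-48.23, 106.86], [-62.78, 66.21], [-105.2, 120.99], [-86.42, 89.51], [-180, 180]. Speed limits (degrees/s): [127.2, 127.2, 147.25, 180, 180, 180].

### API

Orientations are given as [roll, pitch, yaw] about the fixed x, y, z axes, in that order (R = Rz(yaw) Ry(pitch) Rx(roll)).
In Python, from plant import robot gives the robot as it stands. Calls block until the motion is done:
- robot.move_pose(position, orientation): joint-space move of the TCP to a pose.
- robot.line_to(position, vel=0.15, rotation=None, guard=None): straight line of the TCP; rotation=None keeps the orientation; vel is the mean speed in m/s. With guard (N) it stops when the force on the tool has changed by that much, and returns True; else False.
- robot.goto_joints(angles): joint-space move.
- robot.set_gripper(opening): finger opening in m; the grip force is fixed at half the most; returns when the fingers have stopped.
- robot.pause(seconds).
- robot.ik(position, orientation): joint angles nearest the present ones, or None.
- robot.observe(): the state.
- robot.grab_frame(name): name is "side" or "top" or "wrist"; returns the picture (384x512x3 uint8, blue, green, red); there is no depth.
- robot.get_calibration(name): a dict with "vertical_fov" (degrees; the focal length in pixels is half the picture's height over the tangent of half this angle, whatever the lens; pixels are square), "cx", "cy" (the principal point, pixels), "rvec" (rotation vector, rad) and "tvec" (3), from world to camera coordinates, as OpenCV has them. Camera axes: x right, y down, z forward; pixel columns grow to the right and rows downward; lengths in m; the calibration is good to about 2 mm. A picture is of the moment at which its call begins: read the wrist's pose just before it. get_calibration takes no time and is no camera call; for the wrist camera it gives the pose at the moment of the call.
A pose or a line that the arm cannot do raises robot.IKError and nothing moves.
- robot.job_done(): hands the job in; it is judged then, once.
The state is a dict: "time": time; "q": joint angles; "qvel": joint speeds; "joint_torque": joint torques, N m; "tool_pos": TCP position; "tcp_rot": TCP orientation; "ft_force": force on the tool from outside, world axes, zero at the start; "torque": the same for the moment, N m; "gripper_width": finger opening in m; "gripper_force": force on a finger pad.
Only numpy, scipy, OpenCV 4.12 (cv2) and the standard library are available. Lean on these libraries where they do the work, as an engineer would, in place of code of your own. Each camera call takes 0.05 s, during which the arm holds its last target. There are 200 camera calls.

## Working session

There is one attempt and no reset: what is moved stays moved. The work goes in short steps, each a Python script; the robot and the scene stay as the last script left them, time stands still between calls to the robot, and variables do not carry over. Pictures are saved under pics/ and viewed, at most 10 in all, crops included, and the job is handed in when it is done.

```bash
mkdir -p pics; ls; python3 - <<'E'
from plant import robot
import cv2,numpy as np
a=robot.grab_frame("side");b=robot.grab_frame("top")
cv2.imwrite("pics/side.png",a);cv2.imwrite("pics/top.png",b)
cv2.imwrite("pics/t2.png",cv2.resize(b,(800,600),interpolation=cv2.INTER_CUBIC))
for n in("side","top"):print(robot.get_calibration(n))
o=robot.observe();print(o['time'],o['tcp_rot'],o['tool_pos'])
E
```

```text
pics
{'vertical_fov': 46.01064148932516, 'cx': 257.3543894305689, 'cy': 184.06628194226957, 'rvec': array([ 2.30218188, -0.52462773,  0.20882383]), 'tvec': array([-0.53848033,  0.27930695,  1.20824806])}
{'vertical_fov': 49.42636523875968, 'cx': 254.10905009338796, 'cy': 195.45749105254134, 'rvec': array([ 2.20603886, -2.14891873,  0.12962016]), 'tvec': array([0.04073267, 0.60092572, 1.37301562])}
0.1 [-1.79933562e+02 -1.58353188e-02  1.60472740e+02] [0.20041209 0.56531224 0.30320697]
```

View pics/t2.png

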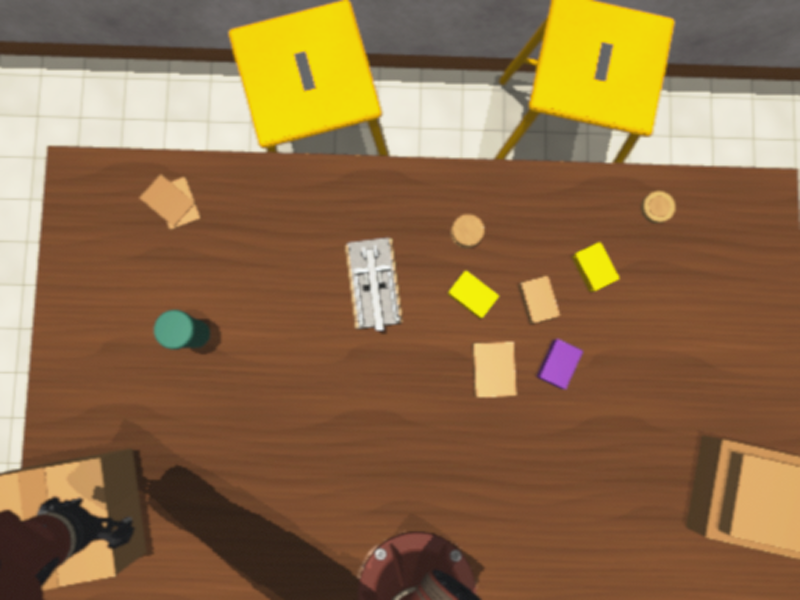

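View pics/side.png

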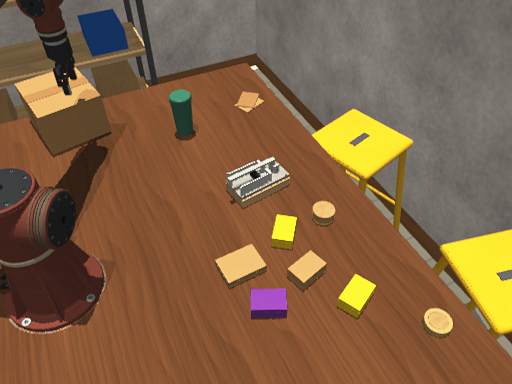

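Top view at 800x600: the jig is at (373,285) with its tongue towards the robot at (380,328). Candidates for the box: the smaller kraft box (540,299), the larger kraft box (494,369, the flat one), two yellow boxes (473,294) and (597,266), a purple box (560,363), and cards at (170,201). I choose (540,299), which looks smaller and thicker in the side view at (307,269). I'll measure it and check it in a close crop.

```bash
cat > h.py <<'E'
from plant import robot
import cv2,numpy as np
def cal(n):
    c=robot.get_calibration(n);R=cv2.Rodrigues(np.array(c['rvec'],float))[0];t=np.array(c['tvec'],float).ravel()
    f=192/np.tan(np.radians(c['vertical_fov'])/2);return R,t,f,c['cx'],c['cy']
def ray(c,uv,z):
    R,t,f,cx,cy=c;o=-R.T@t;uv=np.atleast_2d(uv).astype(float)
    d=np.c_[(uv[:,0]-cx)/f,(uv[:,1]-cy)/f,np.ones(len(uv))]@R
    return (o+d*((z-o[2])/d[:,2])[:,None])[:,:2]
def proj(c,P):
    R,t,f,cx,cy=c;p=np.atleast_2d(P)@R.T+t;return np.c_[f*p[:,0]/p[:,2]+cx,f*p[:,1]/p[:,2]+cy]
E
python3 - <<'E'
from h import *
b=cv2.imread("pics/top.png");c=cal("top")
hsv=cv2.cvtColor(b,cv2.COLOR_BGR2HSV)
for p in[(345,191),(316,236),(238,150),(232,184)]:print(p,hsv[p[1],p[0]])
m=cv2.inRange(hsv,(8,60,165),(24,190,255))
cs,_=cv2.findContours(m,0,2)
for k in cs:
    if cv2.contourArea(k)<200:continue
    r=cv2.minAreaRect(k)
    for z in(0.04,0.028):
        w=ray(c,cv2.boxPoints(r),z);e=np.diff(np.r_[w,w[:1]],axis=0);L=np.linalg.norm(e,axis=1);i=L[:2].argmax()
        print(z,np.round(r[0],1),np.round(w.mean(0),3),np.round(L[:2],3),round(np.degrees(np.arctan2(e[i,1],e[i,0]))%180,1))
m=cv2.inRange(hsv[145:220,215:262],(0,0,120),(180,60,255))
k=np.argwhere(m)[:,::-1]+[215,145];r=cv2.minAreaRect(k.astype(np.float32))
print("jig",r,ray(c,cv2.boxPoints(r),.08))
print("tongue px->", ray(c,[[243,210],[238,152]],.09))
print("tumbler",ray(c,[[112,211]],.16))
a=cv2.imread("pics/side.png")[150:330,170:410]
d=cv2.resize(a,(720,540),interpolation=cv2.INTER_CUBIC);cv2.imwrite("pics/s2.png",d)
cw=robot.get_calibration("wrist");R,t,*_=cal("wrist");print("wristcam",-R.T@t,R[2],cw['vertical_fov'],robot.observe()['tool_pos'])
E
```

```text
(345, 191) [ 18 122 234]
(316, 236) [ 19 116 238]
(238, 150) [ 12 151 120]
(232, 184) [ 20  14 111]
0.04 [ 48.7 360.7] [0.053 0.696] [0.147 0.076] 102.4
0.028 [ 48.7 360.7] [0.049 0.702] [0.148 0.077] 102.4
0.04 [ 33.5 313.1] [0.2   0.756] [0.217 0.115] 93.4
0.028 [ 33.5 313.1] [0.197 0.762] [0.219 0.116] 93.4
0.04 [486.6 319.2] [ 0.213 -0.715] [0.213 0.202] 168.4
0.028 [486.6 319.2] [ 0.211 -0.722] [0.215 0.204] 168.4
0.04 [316.3 236.1] [ 0.469 -0.153] [0.087 0.117] 3.6
0.028 [316.3 236.1] [ 0.469 -0.155] [0.088 0.118] 3.6
0.04 [345.6 191. ] [ 0.622 -0.25 ] [0.062 0.093] 16.8
0.028 [345.6 191. ] [ 0.623 -0.253] [0.063 0.093] 16.8
0.04 [299.3 146.4] [ 0.77  -0.092] [0.066 0.067] 64.6
0.028 [299.3 146.4] [ 0.773 -0.094] [0.067 0.067] 64.6
0.04 [421.5 131.5] [ 0.834 -0.51 ] [0.066 0.066] 179.0
0.028 [421.5 131.5] [ 0.837 -0.515] [0.066 0.067] 179.0
0.04 [111.8 128.2] [0.814 0.542] [0.097 0.127] 46.7
0.028 [111.8 128.2] [0.817 0.546] [0.098 0.128] 46.7
jig ((239.038330078125, 182.13340759277344), (58.52503204345703, 26.71932601928711), 82.7249984741211) [[0.72531198 0.16539306]
 [0.73908287 0.07906096]
 [0.549222   0.05004863]
 [0.53602326 0.13525603]]
tongue px-> [[0.54572759 0.09187966]
 [0.73405194 0.11340034]]
tumbler [[0.52759016 0.4863435 ]]
wristcam [0.12876773 0.59112832 0.37282851] [ 0.28105364 -0.1011324  -0.95434851] 61.771551964593165 [0.20041209 0.56531224 0.30320697]
```

View pics/s2.png

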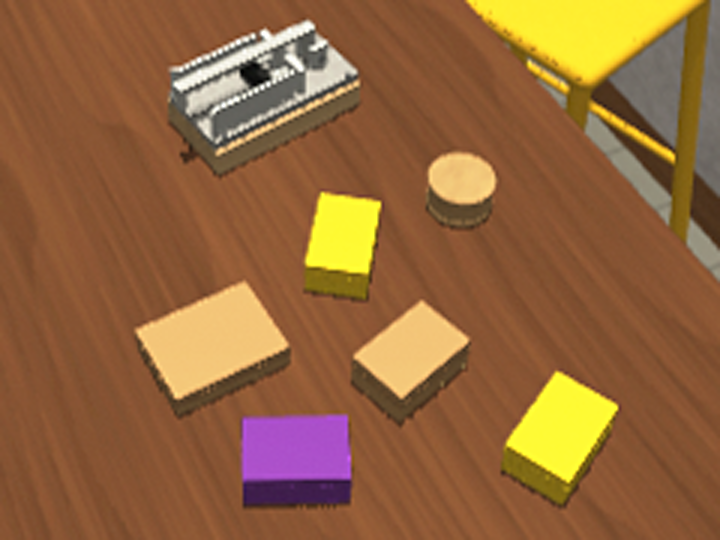

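The crop shows the thick kraft box at (410,360): its 62x93 mm top fits the 90x60 box. The flat one is at (212,345). The tongue end of the jig faces the robot. Next I take wrist views of the jig and the box.

```bash
python3 - <<'E'
from h import *
import pickle
D={}
for n,p,y in(("jig",[.60,.10,.30],188),("box",[.60,-.25,.26],197)):
    robot.move_pose(p,[180,0,y]);robot.pause(.3);D[n]=cal("wrist");im=robot.grab_frame("wrist");cv2.imwrite(f"pics/w_{n}.png",im)
    R,t,*_=D[n];print(n,-R.T@t,robot.observe()['tool_pos'],robot.observe()['time'])
pickle.dump(D,open("D.pkl","wb"))
a=cv2.imread("pics/w_jig.png");b=cv2.imread("pics/w_box.png")
cv2.imwrite("pics/w_jig2.png",cv2.resize(a,(800,600),interpolation=cv2.INTER_CUBIC))
c=D["box"];hsv=cv2.cvtColor(b,cv2.COLOR_BGR2HSV)
m=cv2.inRange(hsv,(8,60,165),(24,190,255))
for k in cv2.findContours(m,0,2)[0]:
    if cv2.contourArea(k)<800:continue
    r=cv2.minAreaRect(ray(c,k.reshape(-1,2),.04).astype(np.float32));print(cv2.contourArea(k),r)
E
```

```text
jig [0.52457783 0.08980966 0.36962529] [0.59994515 0.10027643 0.29999252] 2.6417
box [ 0.52754015 -0.2715985   0.32976775] [ 0.60021462 -0.2494359   0.26012262] 4.3167
1250.0 ((0.753483772277832, -0.10585524886846542), (0.04254644736647606, 0.06451056897640228), 80.72782897949219)
2792.0 ((0.6357662081718445, -0.24654752016067505), (0.06078546121716499, 0.05964861437678337), 17.29473304748535)
6116.0 ((0.4816243648529053, -0.1601332128047943), (0.09239035099744797, 0.08142156153917313), 3.6895391941070557)
```

View pics/w_jig2.png

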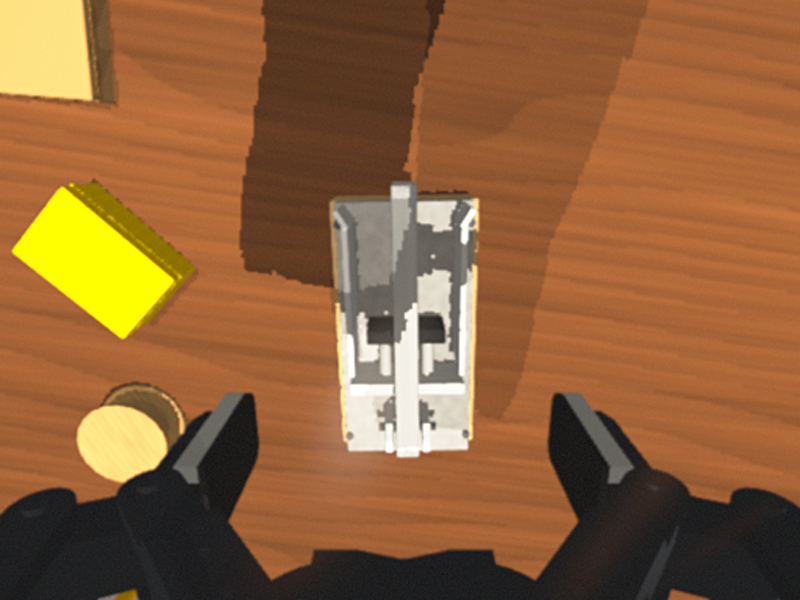

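View pics/w_box.png

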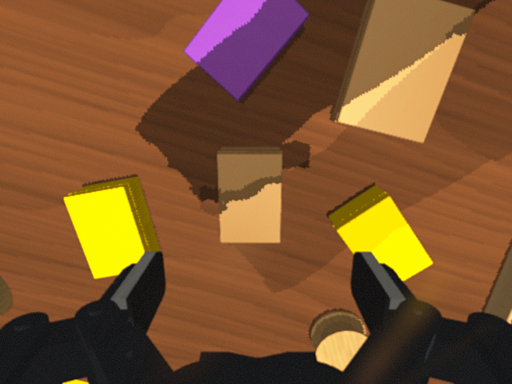

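The wrist view of the jig (800x600) shows its front edge at rows ~198, columns 331–480, and the tongue end at (403,183). In the box view (512x384) the top face runs from (218,153) to (281,243), half in shadow, with nothing within 40 mm of its sides. I'll enlarge the jig for edge work.

```bash
python3 - <<'E'
from h import *
import pickle
D=pickle.load(open("D.pkl","rb"))
a=cv2.imread("pics/w_jig.png")[108:220,200:320]
cv2.imwrite("pics/c.png",cv2.resize(a,None,fx=5,fy=5,interpolation=cv2.INTER_CUBIC))
c=D["box"];b=cv2.imread("pics/w_box.png");g=cv2.cvtColor(b,cv2.COLOR_BGR2HSV)
print([list(g[r,250]) for r in range(140,165,2)]);print([list(g[170,x]) for x in range(210,226,2)],[list(g[170,x]) for x in range(274,292,2)])
w=ray(c,[[218,153],[282,153],[280.5,243],[220,243]],.04);print(w,np.linalg.norm(np.diff(np.r_[w,w[:1]],axis=0),axis=1),w.mean(0))
E
```

```text
[[np.uint8(13), np.uint8(174), np.uint8(79)], [np.uint8(13), np.uint8(171), np.uint8(79)], [np.uint8(12), np.uint8(174), np.uint8(79)], [np.uint8(13), np.uint8(155), np.uint8(84)], [np.uint8(15), np.uint8(148), np.uint8(98)], [np.uint8(15), np.uint8(154), np.uint8(91)], [np.uint8(15), np.uint8(153), np.uint8(95)], [np.uint8(16), np.uint8(151), np.uint8(137)], [np.uint8(16), np.uint8(143), np.uint8(153)], [np.uint8(16), np.uint8(142), np.uint8(153)], [np.uint8(15), np.uint8(143), np.uint8(152)], [np.uint8(16), np.uint8(144), np.uint8(152)], [np.uint8(16), np.uint8(138), np.uint8(151)]]
[[np.uint8(13), np.uint8(168), np.uint8(76)], [np.uint8(12), np.uint8(174), np.uint8(76)], [np.uint8(11), np.uint8(169), np.uint8(77)], [np.uint8(11), np.uint8(170), np.uint8(75)], [np.uint8(17), np.uint8(150), np.uint8(133)], [np.uint8(16), np.uint8(142), np.uint8(151)], [np.uint8(16), np.uint8(141), np.uint8(150)], [np.uint8(16), np.uint8(142), np.uint8(151)]] [[np.uint8(16), np.uint8(144), np.uint8(150)], [np.uint8(16), np.uint8(145), np.uint8(149)], [np.uint8(16), np.uint8(144), np.uint8(150)], [np.uint8(16), np.uint8(141), np.uint8(150)], [np.uint8(13), np.uint8(163), np.uint8(128)], [np.uint8(12), np.uint8(174), np.uint8(129)], [np.uint8(13), np.uint8(175), np.uint8(130)], [np.uint8(13), np.uint8(177), np.uint8(144)], [np.uint8(12), np.uint8(169), np.uint8(140)]]
[[ 0.58787716 -0.29085885]
 [ 0.57078309 -0.2351914 ]
 [ 0.65680912 -0.20819989]
 [ 0.67445941 -0.26568113]] [0.0582329  0.09016108 0.06013008 0.09016875] [ 0.6224822  -0.24998282]
```

View pics/c.png

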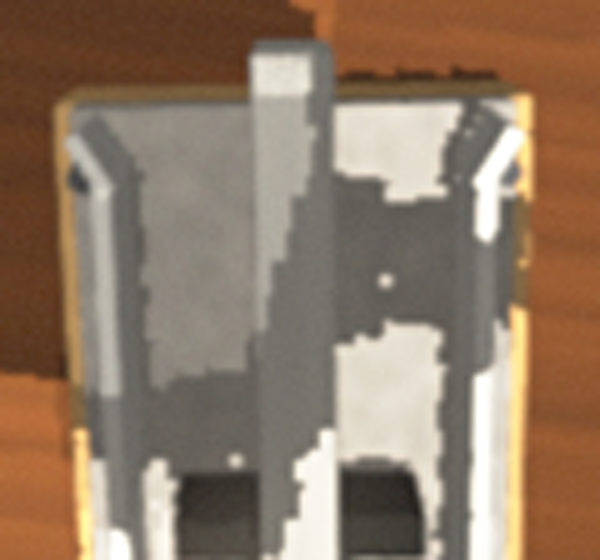

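```bash
python3 - <<'E'
from h import *
import pickle
c=pickle.load(open("D.pkl","rb"))["jig"]
N=lambda P:np.array(P,float)/5-.4+[200,108]
M=lambda P:np.array(P,float)*.64-.18
f=ray(c,N([[75,102],[517,97]]),.045);b=ray(c,M([[348,451],[468,450]]),.045)
print("bed front",f,np.linalg.norm(f[1]-f[0]),"far",b,np.linalg.norm(b[1]-b[0]))
d=b.mean(0)-f.mean(0);print("len",np.linalg.norm(d),"yaw",np.degrees(np.arctan2(d[1],d[0])),np.degrees(np.arctan2(*(f[1]-f[0])[::-1]))) 
yaw=np.arctan2(d[1],d[0]);u=np.array([np.cos(yaw),np.sin(yaw)]);v=np.array([-u[1],u[0]])
O=f.mean(0)-.006*u;print("O",O)
J=lambda w:np.c_[(w-O)@u,(w-O)@v]
print("wall in",J(ray(c,N([[117,188],[476,188]]),.081)));print("tongue top front corners",J(ray(c,N([[252,55],[312,55]]),.097)))
print("arm rear",J(ray(c,M([[396,456],[420,456]]),.068)))
print("arm mid",J(ray(c,N([[258,400]]),.093)),J(ray(c,N([[316,400]]),.09)))
t=cal("top");print("top: O",ray(t,[[243,210.5]],.097),J(ray(t,[[243,210.5]],.097)))
E
```

```text
bed front [[0.56339115 0.05195105]
 [0.55011056 0.13894927]] 0.08800604864024648 far [[0.74584739 0.07961168]
 [0.73245558 0.16826248]] 0.08965660004953528
len 0.18461173641461284 yaw 8.87661886199316 98.6794028418359
O [0.55082272 0.09452431]
wall in [[ 0.01758255 -0.03246774]
 [ 0.0185244   0.03212329]]
tongue top front corners [[-0.00660186 -0.00727912]
 [-0.00645683  0.00267099]]
arm rear [[ 0.17951948 -0.00844137]
 [ 0.17976393  0.00828071]]
arm mid [[ 0.05417684 -0.00761537]] [[0.05520708 0.00283437]]
top: O [[0.54366867 0.09176899]] [[-0.00749354 -0.0016184 ]]
```

Measured results:
- Box: centre (0.6225, -0.250), yaw 17.2°, 90x59 mm.
- Jig: O = (0.551, 0.0945), yaw 8.85°, bed 185 x 89 mm, walls ±32 mm. All of these fit the sizes given.

The plan is a tilted grasp near the box's robot-side end.

```bash
cat >> h.py <<'E'
O=np.array([.551,.0945]);JY=8.85;A=25.
def tcp(P,yaw,reach,a=A):   # TCP so that the point 'reach' ahead of it is at P (world), tool leaning back along yaw
    y=np.radians(yaw);z=np.array([np.cos(y)*np.sin(np.radians(a)),np.sin(y)*np.sin(np.radians(a)),-np.cos(np.radians(a))])
    return list(np.array(P)-reach*z)
def J(x,y,z):
    c,s=np.cos(np.radians(JY)),np.sin(np.radians(JY));return [O[0]+c*x-s*y,O[1]+s*x+c*y,z]
def rot(yaw,a=A):return [180,a,yaw+180-360]
S,H=.032,.025   # grasp point: S behind box centre, H above underside
def hold(x,z,y=0):return tcp(J(x-S,y,z+H),JY,.054)
E
python3 - <<'E'
from h import *
by=17.2;u=np.array([np.cos(np.radians(by)),np.sin(np.radians(by))])
g=np.array([.6225,-.25])-S*u
G=tcp([*g,H],by,.054)
for p,r in((G,rot(by)),([G[0],G[1],.3],rot(by)),(hold(-.075,.012),rot(JY)),(hold(-.075,.2),rot(JY)),(hold(.018,.045),rot(JY)),(tcp(J(-.1,0,.15),JY,.073),rot(JY))):print(robot.ik(p,r))
robot.move_pose([G[0],G[1],.22],rot(by));robot.line_to([G[0],G[1],G[2]+.04]);print(robot.line_to(G,vel=.06,guard=8))
robot.set_gripper(.05);o=robot.observe();print(o['gripper_width'],o['gripper_force'],o['tool_pos'],G)
robot.line_to([G[0],G[1],.25]);robot.pause(.2)
cv2.imwrite("pics/lift.png",robot.grab_frame("wrist"));o=robot.observe();print(o['ft_force'],o['gripper_width'],o['time'])
E
```

```text
[-45.0988436    1.26613553 -26.33689204  50.16631854  21.9736131
 -59.91565377]
[-45.0988436   -6.11143925  -9.4716731   74.40911226  21.9736131
 -59.91565377]
None
None
[ -7.75478847 -34.59650188 -51.77599841  48.7424496    6.93659946
 -15.1237026 ]
None
False
0.058980312622614876 65.46654939651489 [ 0.57045132 -0.26665476  0.07473174] [np.float64(0.5701303160446382), np.float64(-0.26621112519439627), np.float64(0.0739406204999791)]
[-0.11219128  0.46065846 -1.89862926] 0.05886699317477331 8.5417
```

```bash
python3 - <<'E'
from h import *
for a in(0,10,20,25):
  print(a)
  for z in(.012,.05,.15):
    print(z,[(x,[int(robot.ik(tcp(J(x-S,y,z+H),JY,.054,a),rot(JY,a)) is not None) for y in(-.2,-.1,0)]) for x in(-.075,-.06,-.045,-.03,0)])
print([robot.ik(hold(x,.012),rot(JY)) for x in(-.044,-.03)])
E
```

```text
0
0.012 [(-0.075, [1, 1, 1]), (-0.06, [1, 1, 1]), (-0.045, [1, 1, 1]), (-0.03, [1, 1, 1]), (0, [1, 1, 1])]
0.05 [(-0.075, [1, 1, 1]), (-0.06, [1, 1, 1]), (-0.045, [1, 1, 1]), (-0.03, [1, 1, 1]), (0, [1, 1, 1])]
0.15 [(-0.075, [1, 1, 1]), (-0.06, [1, 1, 1]), (-0.045, [1, 1, 1]), (-0.03, [1, 1, 1]), (0, [1, 1, 1])]
10
0.012 [(-0.075, [1, 1, 1]), (-0.06, [1, 1, 1]), (-0.045, [1, 1, 1]), (-0.03, [1, 1, 1]), (0, [1, 1, 1])]
0.05 [(-0.075, [1, 1, 1]), (-0.06, [1, 1, 1]), (-0.045, [1, 1, 1]), (-0.03, [1, 1, 1]), (0, [1, 1, 1])]
0.15 [(-0.075, [1, 1, 1]), (-0.06, [1, 1, 1]), (-0.045, [1, 1, 1]), (-0.03, [1, 1, 1]), (0, [1, 1, 1])]
20
0.012 [(-0.075, [1, 1, 0]), (-0.06, [1, 1, 1]), (-0.045, [1, 1, 1]), (-0.03, [1, 1, 1]), (0, [1, 1, 1])]
0.05 [(-0.075, [1, 1, 0]), (-0.06, [1, 1, 1]), (-0.045, [1, 1, 1]), (-0.03, [1, 1, 1]), (0, [1, 1, 1])]
0.15 [(-0.075, [1, 1, 0]), (-0.06, [1, 1, 1]), (-0.045, [1, 1, 1]), (-0.03, [1, 1, 1]), (0, [1, 1, 1])]
25
0.012 [(-0.075, [1, 0, 0]), (-0.06, [1, 0, 0]), (-0.045, [1, 1, 0]), (-0.03, [1, 1, 1]), (0, [1, 1, 1])]
0.05 [(-0.075, [1, 0, 0]), (-0.06, [1, 0, 0]), (-0.045, [1, 1, 0]), (-0.03, [1, 1, 1]), (0, [1, 1, 1])]
0.15 [(-0.075, [1, 0, 0]), (-0.06, [1, 0, 0]), (-0.045, [1, 1, 0]), (-0.03, [1, 1, 0]), (0, [1, 1, 1])]
[None, array([ -9.96135306, -46.40027745, -62.27861374,  50.30499974,
         7.83233252, -17.15717009])]
```

View pics/lift.png

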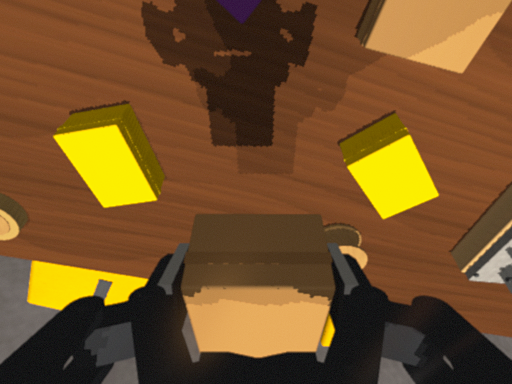

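The wrist view shows the box held squarely between the pads at (260,280). Tilted 25° the arm cannot reach in front of the jig, so I set the box down in place and regrip it at 15°.

```bash
sed -i 's/A=25\./A=15./' h.py; python3 - <<'E'
from h import *
by=17.2;u=np.array([np.cos(np.radians(by)),np.sin(np.radians(by))])
P=[*(np.array([.6225,-.25])-S*u),H]
chk=[robot.ik(hold(x,z),rot(JY)) is not None for x,z in((-.075,.2),(-.075,.012),(-.043,.012),(-.043,.05),(.018,.05))];print(chk);assert all(chk)
G0=tcp(P,by,.054,25);G=tcp(P,by,.054)
robot.line_to([G0[0],G0[1],.084]);print(robot.line_to([G0[0],G0[1],G0[2]+.0005],vel=.04,guard=6))
robot.set_gripper(.075)
robot.line_to(G,vel=.08,rotation=rot(by));robot.set_gripper(.05)
o=robot.observe();print(o['gripper_width'],np.array(o['tool_pos'])-G)
robot.line_to([G[0],G[1],.26],vel=.2)
robot.move_pose(hold(-.075,.16),rot(JY))
robot.line_to(hold(-.075,.06),vel=.15);robot.line_to(hold(-.075,.012),vel=.08);robot.pause(.2)
for n in("wrist","side"):cv2.imwrite(f"pics/low_{n}.png",robot.grab_frame(n))
a=cv2.imread("pics/low_side.png")[140:240,180:310];w=cv2.imread("pics/low_wrist.png")
cv2.imwrite("pics/low.png",np.hstack([cv2.resize(a,(494,380),interpolation=cv2.INTER_CUBIC),cv2.resize(w,(506,380))])[:, :1000])
cv2.imwrite("pics/low.png",cv2.resize(cv2.imread("pics/low.png"),(800,304)))
o=robot.observe();print(o['ft_force'],o['gripper_width'],o['time'],np.array(o['tool_pos'])-hold(-.075,.012))
E
```

```text
[True, True, True, True, True]
True
0.05947786536792186 [-7.28306483e-04 -5.16346636e-05 -4.82525486e-04]
[-0.94045269  0.07435528 -2.44858719] 0.059448660229064 15.3417 [ 2.37719437e-04 -2.98847962e-05  4.11579689e-04]
```

View pics/low.png

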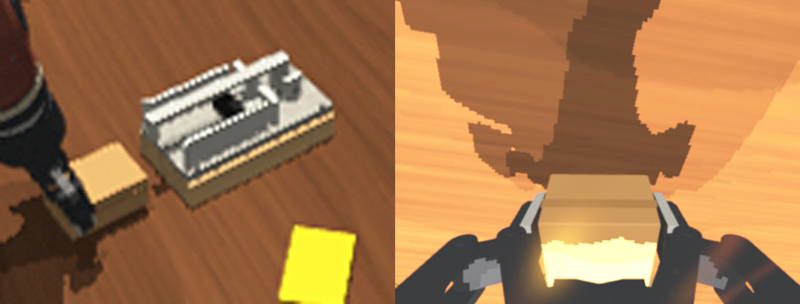

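The box is level and low in front of the mouth: the side crop has it at (100,180), ahead of the jig front at (150,150). Now I go under the tongue, lift, and go in.

```bash
python3 - <<'E'
from h import *
print("fwd",robot.line_to(hold(-.043,.012),vel=.05,guard=6))
robot.pause(.2);f0=robot.observe()['ft_force']
print("up",robot.line_to(hold(-.043,.050),vel=.04,guard=12));robot.pause(.4)
o=robot.observe();print(o['ft_force']-f0,o['time'])
a=robot.grab_frame("side")[140:240,180:310];t=robot.grab_frame("top")[140:240,180:300]
cv2.imwrite("pics/up.png",cv2.resize(np.hstack([cv2.resize(a,(520,400),interpolation=cv2.INTER_CUBIC),cv2.resize(t,(480,400),interpolation=cv2.INTER_CUBIC)]),(800,320)))
E
```

```text
fwd False
up False
[-0.0722007   0.03427484  0.09881543] 17.8333
```

View pics/up.png

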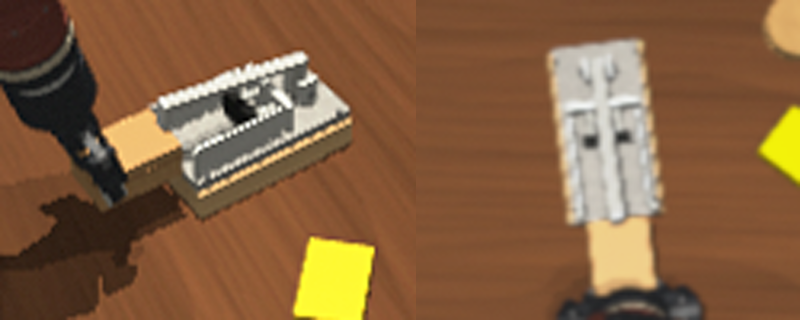

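```bash
python3 - <<'E'
from h import *
b=robot.grab_frame("side");cv2.imwrite("pics/up_side.png",b);a=cv2.imread("pics/low_side.png")
c=cal("side")
for x in(0,20,40,100,150):
    th=np.array([0,.07,.14]);z=.093+th*(.16-x/1000)
    P=proj(c,[J(x/1000,0,q) for q in z]);u=int(round(P[0,0]));v=int(P[0,1])
    print(x,P.round(1).tolist(),"\n low",a[v-14:v+8,u,0].tolist(),"\n now",b[v-14:v+8,u,0].tolist())
F=[]
for _ in range(10):F.append(robot.observe()['ft_force']);robot.pause(.02)
print(np.mean(F,0),np.std(F,0))
E
```

```text
0 [[230.1, 178.7], [229.9, 176.1], [229.7, 173.4]] 
 low [54, 53, 53, 53, 53, 49, 48, 55, 204, 232, 87, 96, 181, 237, 236, 229, 161, 85, 87, 89, 87, 88] 
 now [53, 54, 52, 51, 49, 40, 196, 253, 197, 105, 101, 105, 106, 106, 103, 109, 115, 116, 118, 117, 118, 119]
20 [[235.7, 176.1], [235.5, 173.8], [235.4, 171.4]] 
 low [53, 52, 52, 51, 48, 45, 53, 241, 255, 79, 88, 215, 252, 229, 236, 202, 76, 100, 162, 198, 191, 195] 
 now [53, 52, 49, 50, 47, 37, 189, 246, 231, 197, 99, 75, 83, 93, 92, 91, 91, 104, 161, 200, 194, 201]
40 [[241.2, 173.6], [241.1, 171.6], [241.0, 169.5]] 
 low [53, 54, 54, 51, 54, 51, 46, 60, 208, 234, 82, 86, 176, 233, 232, 197, 97, 83, 150, 200, 195, 193] 
 now [54, 51, 54, 51, 51, 51, 45, 116, 201, 230, 235, 201, 78, 87, 93, 92, 91, 91, 152, 198, 195, 194]
100 [[257.4, 166.0], [257.4, 165.0], [257.3, 164.0]] 
 low [52, 51, 51, 50, 50, 53, 48, 58, 221, 247, 117, 130, 205, 230, 233, 186, 123, 190, 165, 107, 100, 39] 
 now [53, 51, 53, 50, 50, 49, 48, 61, 214, 255, 239, 228, 194, 93, 80, 85, 171, 224, 164, 105, 99, 29]
150 [[270.4, 159.9], [270.4, 159.7], [270.4, 159.6]] 
 low [51, 51, 50, 50, 51, 54, 53, 50, 45, 46, 44, 41, 111, 202, 233, 240, 210, 70, 74, 79, 83, 86] 
 now [50, 50, 51, 50, 52, 54, 54, 53, 48, 45, 43, 45, 167, 233, 240, 213, 75, 90, 93, 94, 91, 90]
[-0.43864865 -0.10158819 -2.48243059] [0.41224131 0.489997   0.34096745]
```

The catch arm rose about 6 px at the tongue, roughly 0.15 rad, so the box is lifting it. Now in, set down, release and back off.

```bash
python3 - <<'E'
from h import *
print("in",robot.line_to(hold(.019,.049),vel=.04,guard=9),np.array(robot.observe()['tool_pos'])-hold(.019,.049))
print("down",robot.line_to(hold(.019,.0445),vel=.02,guard=5),np.array(robot.observe()['tool_pos'])-hold(.019,.045))
cv2.imwrite("pics/in_side.png",robot.grab_frame("side"));t=robot.grab_frame("top");cv2.imwrite("pics/in_top.png",t)
c=cal("top");m=cv2.inRange(cv2.cvtColor(t,cv2.COLOR_BGR2HSV),(12,90,165),(24,190,255))
for k in cv2.findContours(m,0,2)[0]:
    w=ray(c,k.reshape(-1,2),.085)-O;r=np.radians(JY);j=np.c_[w@[np.cos(r),np.sin(r)],w@[-np.sin(r),np.cos(r)]]
    if cv2.contourArea(k)>30 and abs(j.mean(0)).max()<.15:print("kraft",j.min(0),j.max(0))
print(robot.observe()['time'])
E
```

```text
in False [-1.31767327e-05 -1.10979008e-05  9.22411760e-05]
down True [ 2.94148546e-05 -5.67874556e-05 -5.12735230e-04]
kraft [-0.00519284  0.00891462] [0.06183653 0.03010578]
kraft [-0.00536502 -0.03020886] [ 0.06138136 -0.00905632]
20.25
```

```bash
python3 - <<'E'
from h import *
robot.set_gripper(.075);robot.pause(.2)
robot.line_to(hold(-.06,.0475),vel=.12)   # straight back, clear of the box
robot.set_gripper(.032)
t=robot.grab_frame("top");c=cal("top");m=cv2.inRange(cv2.cvtColor(t,cv2.COLOR_BGR2HSV),(12,90,165),(24,190,255))
for k in cv2.findContours(m,0,2)[0]:
    w=ray(c,k.reshape(-1,2),.085)-O;r=np.radians(JY);j=np.c_[w@[np.cos(r),np.sin(r)],w@[-np.sin(r),np.cos(r)]]
    if cv2.contourArea(k)>30 and abs(j.mean(0)).max()<.15:print("kraft",j.min(0),j.max(0))
im=robot.grab_frame("side");cv2.imwrite("pics/rel_side.png",im);w=robot.grab_frame("wrist")
cv2.imwrite("pics/rel.png",cv2.resize(np.hstack([cv2.resize(im[130:250,160:320],(512,384),interpolation=cv2.INTER_CUBIC),w]),(800,300)))
o=robot.observe();print(o['time'],o['gripper_width'])
P=lambda x:tcp(J(x-.0106,0,.057),JY,.073)
print([robot.ik(P(x),rot(JY)) is not None for x in(-.06,-.03,.004)],np.array(o['tool_pos'])-P(-.06))
E
```

```text
kraft [-0.02752026 -0.03020886] [0.0622457  0.03169897]
22.1917 0.03217536484903204
[True, True, True] [-0.01629004 -0.00252032 -0.00289318]
```

View pics/rel.png

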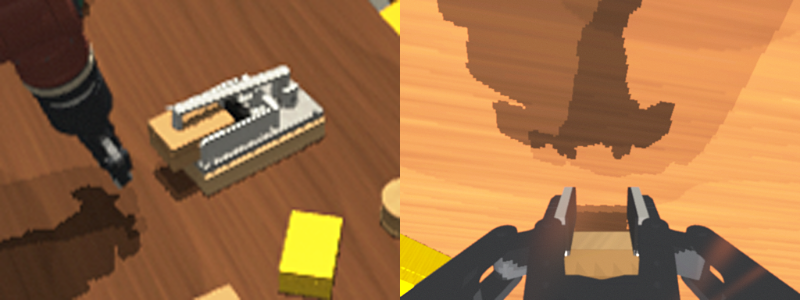

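The box sits level on the bed, rear at -27 mm, with the catch riding on top. The fingers are behind it, 32 mm apart, so the tongue can drop between them. Now a gentle push.

```bash
python3 - <<'E'
from h import *
P=lambda x:tcp(J(x-.0106,0,.057),JY,.073)
r=np.radians(JY)
def fx():
    F=[]
    for _ in range(6):F.append(np.array(robot.observe()['ft_force'])[:2]@[np.cos(r),np.sin(r)]);robot.pause(.02)
    return np.mean(F)
def pos():return ((np.array(robot.observe()['tool_pos'])-P(0))[:2]@[np.cos(r),np.sin(r)])
robot.line_to(P(-.05),vel=.1);f0=fx();print(f0)
print(robot.line_to(P(-.012),vel=.04,guard=12),pos(),fx()-f0)
for x in(-.004,0,.003,.006,.008,.010,.012):
    g=robot.line_to(P(x),vel=.015,guard=12);f=fx()-f0;print(x,g,round(pos(),4),round(f,2))
    if g or f<-14:break
t=robot.grab_frame("top");cv2.imwrite("pics/pu_top.png",t);b=robot.grab_frame("side");cv2.imwrite("pics/pu_side.png",b)
c=cal("side")
for x in(0,20,40):
    Q=proj(c,[J(x/1000,0,.093)])[0];u=int(round(Q[0]));v=int(Q[1]);print(x,b[v-14:v+8,u,0].tolist())
print(robot.observe()['time'])
E
```

```text
-0.13788909094535542
False -0.011980426057692891 -0.4724661111628111
-0.004 False -0.004 -3.01
0 False -0.0003 -5.66
0.003 False 0.0025 -8.44
0.006 False 0.0053 -10.12
0.008 True 0.006 -3.63
0 [54, 53, 54, 54, 50, 38, 36, 53, 54, 20, 55, 123, 160, 163, 165, 143, 96, 72, 53, 34, 25, 24]
20 [53, 53, 50, 51, 48, 45, 52, 242, 255, 107, 112, 219, 250, 229, 239, 206, 51, 40, 45, 39, 38, 33]
40 [52, 55, 53, 53, 52, 51, 50, 62, 145, 169, 113, 106, 178, 233, 232, 198, 99, 61, 51, 97, 121, 119]
26.5333
```

The arm profile matches the original "down" position, so the tongue has dropped. I back off and verify.

```bash
python3 - <<'E'
from h import *
P=lambda x:tcp(J(x-.0106,0,.057),JY,.073)
robot.line_to(P(-.03),vel=.03);robot.line_to(P(-.06),vel=.1);p=P(-.06);robot.line_to([p[0],p[1],.25],vel=.15)
robot.pause(.5)
b=robot.grab_frame("side");a=cv2.imread("pics/low_side.png");cv2.imwrite("pics/fin_side.png",b);t=robot.grab_frame("top");cv2.imwrite("pics/fin_top.png",t)
c=cal("side")
for x in(0,20,40):
    Q=proj(c,[J(x/1000,0,.093)])[0];u=int(round(Q[0]));v=int(Q[1]);print(x,a[v-14:v+4,u,0].tolist(),b[v-14:v+4,u,0].tolist())
c=cal("top");m=cv2.inRange(cv2.cvtColor(t,cv2.COLOR_BGR2HSV),(12,90,165),(24,190,255))
for k in cv2.findContours(m,0,2)[0]:
    w=ray(c,k.reshape(-1,2),.085)-O;r=np.radians(JY);j=np.c_[w@[np.cos(r),np.sin(r)],w@[-np.sin(r),np.cos(r)]]
    if cv2.contourArea(k)>30 and abs(j.mean(0)).max()<.15:print("kraft",j.min(0),j.max(0))
print(robot.observe()['time'],robot.observe()['ft_force'])
E
```

```text
0 [54, 53, 53, 53, 53, 49, 48, 55, 204, 232, 87, 96, 181, 237, 236, 229, 161, 85] [53, 54, 54, 52, 52, 52, 49, 59, 139, 165, 113, 115, 185, 242, 244, 236, 182, 87]
20 [53, 52, 52, 51, 48, 45, 53, 241, 255, 79, 88, 215, 252, 229, 236, 202, 76, 100] [55, 53, 50, 51, 49, 45, 52, 242, 255, 108, 113, 220, 250, 229, 237, 204, 66, 55]
40 [53, 54, 54, 51, 54, 51, 46, 60, 208, 234, 82, 86, 176, 233, 232, 197, 97, 83] [53, 55, 56, 54, 53, 53, 51, 63, 146, 168, 113, 107, 179, 233, 231, 198, 98, 62]
kraft [-2.99492172e-05  9.23627668e-03] [0.0893443 0.029707 ]
kraft [ 0.00103581 -0.02979464] [ 0.0880884 -0.0092097]
29.8917 [-0.28825109  0.82256864 -0.59589424]
```

The box spans jig x 0 to 89 mm and is centred across the lane. The catch profile is identical to the down state, and the gripper is clear. Handing in.

```bash
python3 -c "
from plant import robot
print(robot.job_done())"
```

```text
the job is handed in; nothing more can be done
None
```

The thicker kraft box is loaded in the jig with the catch down behind it and the gripper clear, the push peaked at about 12 N, and I handed the job in at about 30 s; the judge's result was not shown.

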